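# Seat the crucible in the solder pot

## Task

The cold solder pot on the repair bench has lost its crucible. Take the bright steel crucible with the red handle bar, lower it (do not drop it) into the tapered copper well of the blue solder pot until it is fully home, upright with its flange resting on the rim of the well, and let go. Leave the other two crucibles, the large dark one and the small brass one, standing where they are.

Things in the scene. Friction and masses are not known exactly. Their poses are not given: they have to be found in the camera images.
- crucible: the crucible to seat: bright steel tapered cup, 0.25 kg, loose, upright. Outside diameter 36 mm at the foot, 54 mm at 45 mm up; flange 72 mm across, 45 to 49 mm up. Red handle bar over its mouth, along body x: 68 mm long, 12 mm thick (y), 73 to 87 mm up, a post at each end (54 mm free between). Origin: centre of the foot underside, z up. Any yaw seats
- pot_well (a point): centre of the mouth of the solder pot's empty copper well, at rim level, 75 mm above the bench, z up. Inside 59 mm across at the rim, about 39 mm at the floor 49 mm down. Crucible fully home: flange on the rim, foot 45 mm below this point, 2 mm play all round. The pot, fixed, is a blue box 130 x 150 mm, 66 mm tall, well at its middle; nothing on it is above the rim
- large_crucible: bystander, leave it: large dark steel crucible, 54 mm at the foot, 72 mm at 50 mm height, flange 84 mm, black handle bar, 92 mm tall overall, 0.45 kg. Too large for the well. Origin: centre of its underside, z up
- small_crucible: bystander, leave it: small brass crucible, 26 mm at the foot, 38 mm at 35 mm height, flange 50 mm, white handle bar, 77 mm tall overall, 0.12 kg. Too small for the well. Origin: centre of its underside, z up
There are look-alikes about, which are no part of the job. Of the things that look like the part that bears pot_well, take the one that is farthest from the robot's base at the start.

How it is judged:
By the outcome, as a careful person would: the job done as asked, in the order asked, and still so for the second after the job is handed in, with the robot touching nothing.
It also fails if it takes over 38 s, if anything falls off the work surface, if the arm or the gripper's body presses on something with over 40 N, if the wrist force passes 120 N, or if a joint passes its speed limit or range.

## Robot

A 6-joint arm with a two-finger parallel gripper is mounted at the origin on the work surface. World frame = base frame: x ahead of the robot, y to its left, z up, the work surface at z = 0. Lengths are in m, angles in rad, forces in N, time in s.
With the tool pointing down it reaches from about 0.35 to 0.975 m from the base axis. Payload 4.9 kg.
Tool frame: the origin (TCP) lies at the very end of the fingers, on their centre line; the grasp point (between the pads) lies ctrl.grip_point_offset behind it (ctrl.grip_point_offset is the distance from the TCP to the grasp point, in m); z points along the fingers, y is the direction in which the jaws open and shut (so a half turn about z gives the same grasp; the last joint's range is limited). The gripper opens to 85 mm and grips with 20 to 120 N. Pads are 22 mm wide; open, the fingers measure 114 mm over their backs; the gripper's body (76 mm by 85 mm) begins 54 mm behind the grasp point. The pads swing forward as they close: fully open they stand 13 mm farther back than shut.
Start: joints at [-1.32, 0.053, 1.613, -0, 1.476, -0.119], TCP at [0.226, -0.583, 0.194] pointing down, gripper open.
Joint ranges: [-3.01, 3.01], [-1.01, 2.22], [0.06, 2.58], [-1.02, 4.17], [0.09, 2.62], [-3.14, 3.14]. Speed limits (rad/s): [2.57, 2.57, 3.14, 3.14, 3.14, 3.14].

## Interface

Orientations are given as a rotation vector (axis times angle).
In Python, from station import ctrl gives the robot as it stands. The module is installed in compiled form; this text tells all that it offers.
- The arm moves only by the shell command python3 -m creep 'ROWS' [FORCE]. ROWS is JSON, a list of rows, each a list of 5 numbers: the closure in counts, from 0 (fully open) to 255 (shut), then the shift along the tool's x, y, z in mm, then the turn about the tool's z in rad. A call has 1 to 12 rows; each row is the pose to reach, as a shift and turn from the pose commanded when the call began, along the tool's axes at that moment; what a row does not reach only later rows make up. A row lasts 1/12 s, in which the tool goes at most 41.7 mm and 7.16 degrees, less where a joint would pass 70% of its speed; a pose out of reach is approached as far as the arm can. A call with a gripper value outside its range is refused whole. The fingers move at their own pace and stop on an object; FORCE is the grip in N (left out, the last holds). Time passes only in rows, so rows that repeat a pose let the fingers close. It gives the time, the measured TCP pose, the force and the opening at its end, in the units of the state.
- ctrl.get_obs(): the state, without advancing time (a new reading comes with each control period).
- ctrl.get_image(name): name is "scene" or "top" or "wrist"; returns the picture (400x640x3 uint8, red, green, blue); there is no depth.
- ctrl.calibration(name): a dict with "fx", "fy", "cx", "cy" (pixels), "R" (3x3) and "t" (3): a world point X has camera coordinates R X + t. Camera axes: x right, y down, z forward; pixel columns grow to the right and rows downward; lengths in m; the calibration is good to about 2 mm. A picture is of the moment at which its call begins: read the wrist's pose just before it. calibration takes no time and is no camera call; for the wrist camera it gives the pose at the moment of the call.
- ctrl.finish_job(): hands the job in, once; it reports no verdict.
Trained networks look in the newest picture that a camera, given by its name, has taken for a name from the list of things; names that differ only in an ending like _2 or _b are one class to them, and where a whole thing is asked for, a point or a joint stands for the part that bears it (a point fixed in the world has none). Each returns a list of dicts, best first, with "conf" (0 to 1); they miss things now and then, are a little off and sometimes report something else, mostly with a low value. They report only what shows in the picture. A call takes as long as a camera call. They do not tell look-alikes from the thing itself.
- ctrl.boxes_of(camera, label): "rect" ([left, top, width, height] in pixels, round what is visible of it).
- ctrl.outline_of(camera, label): "mask" (400x640 bool, what is visible of it) and "rect" ([left, top, width, height] in pixels, round what is visible of it).
The state is a dict: "t": time; "q": joint angles; "dq": joint speeds; "effort": joint torques, N m; "tool_pos": TCP position; "tool_rot": TCP orientation; "contact_force": force on the tool from outside, world axes, zero at the start; "wrist_torque": the same for the moment, N m; "opening": finger opening in m.
Only numpy, scipy, OpenCV 4.12 (cv2) and the standard library are available. Lean on these libraries where they do the work, as an engineer would, in place of code of your own. Each camera call takes 0.05 s, during which the arm holds its last target. There are 200 camera calls.

## Working session

There is one attempt and no reset: what is moved stays moved. The work goes in short steps, Python scripts to look and compute and a shell command to move; the robot and the scene stay as the last step left them, time stands still between calls to the robot, and variables do not carry over. Pictures are saved under pics/ and viewed, about 8 in all and at most 12, crops included, and the job is handed in when it is done.

```bash
mkdir -p pics
cat > h.py <<'E'
import numpy as np, cv2
from station import ctrl
from scipy.spatial.transform import Rotation as R
def save(name,fn,crop=None,scale=1):
    im=ctrl.get_image(name); 
    if crop: x,y,w,h=crop; im=im[y:y+h,x:x+w]
    cv2.imwrite('pics/'+fn,cv2.resize(im[:,:,::-1],None,fx=scale,fy=scale,interpolation=cv2.INTER_CUBIC))
def ray(cal,u,v,z):
    Rm=np.array(cal['R']);t=np.array(cal['t'])
    d=Rm.T@np.array([(u-cal['cx'])/cal['fx'],(v-cal['cy'])/cal['fy'],1]);c=-Rm.T@t
    return c+d*(z-c[2])/d[2]
def proj(cal,X):
    p=np.array(cal['R'])@np.array(X)+cal['t']
    return p[0]/p[2]*cal['fx']+cal['cx'],p[1]/p[2]*cal['fy']+cal['cy']
E
python3 - <<'E'
from h import *
np.set_printoptions(precision=4,suppress=True)
a=ctrl.get_image('scene');b=ctrl.get_image('top')
cv2.imwrite('pics/a.png',np.vstack([a,b])[:,:,::-1][:, :] if 0 else cv2.resize(np.vstack([a,b]),(480,600),interpolation=cv2.INTER_AREA)[:,:,::-1])
cv2.imwrite('pics/top.png',b[:,:,::-1]);
cal=ctrl.calibration('top');print(cal)
for n in ['crucible','pot_well','large_crucible','small_crucible']:
    for d in ctrl.boxes_of('top',n):
        l,t,w,h=d['rect'];print(n,round(d['conf'],2),d['rect'],ray(cal,l+w/2,t+h/2,0.07))
print(ctrl.get_obs(),ctrl.grip_point_offset)
E
```

```text
{'fx': 465.182634226948, 'fy': 465.182634226948, 'cx': 310.3182076692668, 'cy': 206.6587742403936, 'R': array([[-0.0158, -0.9999, -0.0017],
       [-0.9951,  0.0159, -0.098 ],
       [ 0.098 ,  0.0001, -0.9952]]), 't': array([-0.0296,  0.4877,  1.0199])}
crucible 0.88 [307.7, 189.0, 33.6, 31.2] [ 0.4866 -0.0679  0.07  ]
pot_well 0.74 [345.6, 255.1, 83.3, 84.8] [ 0.2881 -0.1961  0.07  ]
pot_well 0.68 [167.1, 143.0, 81.5, 73.7] [0.5443 0.1827 0.07  ]
pot_well 0.63 [121.4, 259.5, 88.4, 77.6] [0.2937 0.2702 0.07  ]
large_crucible 0.95 [361.0, 128.3, 37.2, 43.6] [ 0.6035 -0.1896  0.07  ]
small_crucible 0.71 [424.9, 190.9, 22.6, 26.2] [ 0.484  -0.3074  0.07  ]
{'t': 0.3, 'q': array([-1.32  ,  0.0529,  1.6134, -0.    ,  1.476 , -0.119 ]), 'dq': array([-0.0006, -0.0011, -0.0039, -0.0002,  0.0006, -0.0023]), 'effort': array([  0.    , -39.31  , -36.9757,  -0.0001,   0.0039,  -0.    ]), 'tool_pos': array([ 0.2258, -0.5825,  0.1934]), 'tool_rot': array([-3.0873, -0.5774,  0.0001]), 'contact_force': array([-0.0137,  0.5799,  0.2056]), 'wrist_torque': array([-0.0413,  0.003 , -0.0431]), 'opening': 0.08540575691061322} 0.0187
```

View pics/top.png

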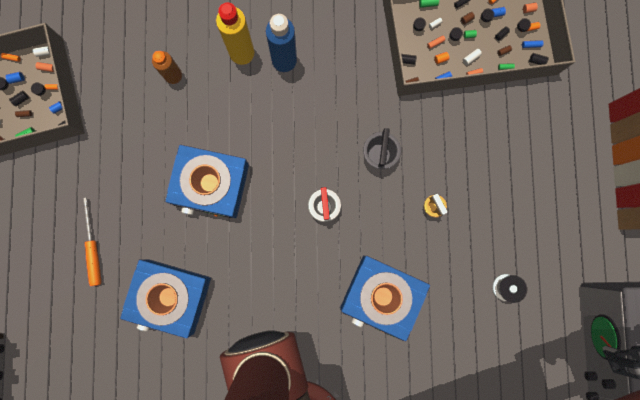

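View pics/a.png

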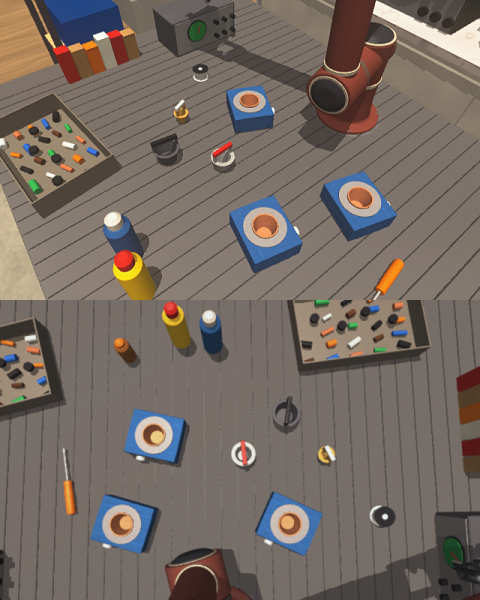

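```bash
cat >> h.py <<'E'
def comp(mask,near):
    n,lab,st,c=cv2.connectedComponentsWithStats(mask.astype(np.uint8))
    i=1+np.argmin([np.hypot(*(c[k]-near))-(0 if st[k,4]>15 else -1e4) for k in range(1,n)])
    return lab==i
def redbar(im,cal,near,z=0.087):
    a=im.astype(int); m=comp((a[...,0]>140)&(a[...,1]<90)&(a[...,2]<90),near)
    v,u=np.nonzero(m)
    r=cv2.minAreaRect(np.c_[u,v].astype(np.float32))
    P=np.array([ray(cal,x,y,z) for x,y in zip(u,v)]); r=cv2.minAreaRect((P[:,:2]*1000).astype(np.float32))
    b=cv2.boxPoints(r); e=[b[1]-b[0],b[2]-b[1]]; e=max(e,key=np.linalg.norm)
    return np.array(r[0])/1000, np.array(r[1]), np.arctan2(e[1],e[0])
def well(im,cal,near,z=0.075):
    # copper disc: saturated orange
    hsv=cv2.cvtColor(im,cv2.COLOR_RGB2HSV); m=comp((hsv[...,0]<25)&(hsv[...,1]>90)&(hsv[...,2]>60),near)
    cs,_=cv2.findContours(m.astype(np.uint8),cv2.RETR_EXTERNAL,cv2.CHAIN_APPROX_NONE)
    c=max(cs,key=cv2.contourArea)[:,0]; P=np.array([ray(cal,x,y,z)[:2]*1000 for x,y in c]).astype(np.float32)
    return cv2.fitEllipse(P)
def totool(X):
    o=ctrl.get_obs(); return R.from_rotvec(o['tool_rot']).inv().apply(np.array(X)-o['tool_pos'])*1000
E
python3 - <<'E'
from h import *
im=ctrl.get_image('top');cal=ctrl.calibration('top')
c,s,y=redbar(im,cal,(325,204));print('bar',c,s,y)
print('well',well(im,cal,(205,180)))
Rt=R.from_rotvec(ctrl.get_obs()['tool_rot']).as_matrix();print(Rt.round(3))
print('to bar at TCP z .194',totool([*c,.194]))
a=im[130:230,150:250];b=im[160:240,280:400]
cv2.imwrite('pics/c.png',np.hstack([cv2.resize(a,(400,400),interpolation=2),cv2.resize(b[:, 10:90],(400,400),interpolation=2)])[:,:,::-1])
E
```

```text
bar [ 0.48930978 -0.07193073] [53.37746048  3.49673676] 0.07532741
well ((544.8607788085938, 189.4706268310547), (64.05335998535156, 64.68915557861328), 128.03909301757812)
[[ 0.932  0.361 -0.   ]
 [ 0.361 -0.932  0.   ]
 [ 0.    -0.    -1.   ]]
to bar at TCP z .194 [ 4.30207698e+02 -3.80900688e+02 -2.88060363e-01]
```

View pics/c.png

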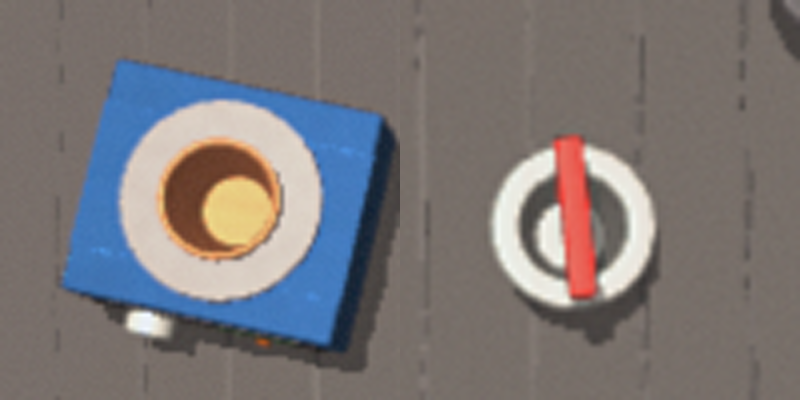

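Three pots: (205,180), (165,298) and (386,298) px. The one at (205,180), at about (0.545, 0.189), is 0.58 m from the base. The other two are at 0.40 m and 0.35 m, so this is the farthest, and the crop shows its well is empty. The crucible with the red bar is at (325,204), with its bar at yaw of about 0.08. I'm moving above it.

```bash
python3 -m creep '[[0,430,-381,0,0.29],[0,430,-381,0,0.29],[0,430,-381,0,0.29],[0,430,-381,0,0.29],[0,430,-381,0,0.29],[0,430,-381,0,0.29],[0,430,-381,0,0.29],[0,430,-381,0,0.29],[0,430,-381,0,0.29],[0,430,-381,0,0.29],[0,430,-381,0,0.29],[0,430,-381,0,0.29]]' 40
python3 - <<'E'
from h import *
im=ctrl.get_image('top');cal=ctrl.calibration('top')
print(ctrl.get_obs()['tool_pos'],totool([.4893,-.0719,.194]))
cal=ctrl.calibration('wrist');print(proj(cal,[.4893,-.0719,.08]))
save('wrist','w1.png')
E
```

```text
t: 1.35
tool_pos: [0.4555, -0.1363, 0.1942]
tool_rot: [3.139, 0.125, 0.002]
contact_force: [-0.5, -0.7, -0.7]
opening: 0.0853
[ 0.45812484 -0.12990833  0.19416258] [ 36.0910297  -55.08189724   0.55247503]
(np.float64(266.542668003102), np.float64(149.16264582524397))
```

View pics/w1.png

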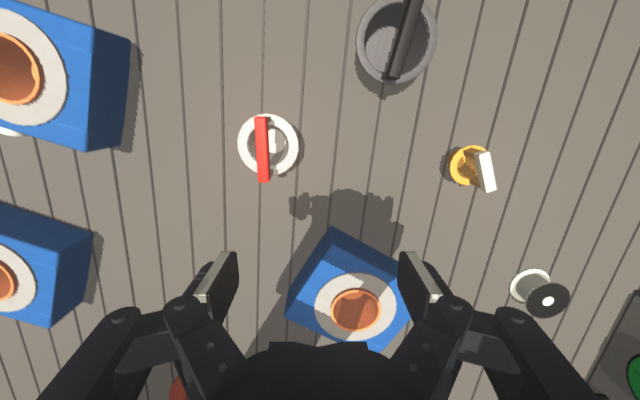

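The wrist view shows the red bar at about (262,149), running from (261,118) to (264,182), with a clear approach.

```bash
python3 -m creep '[[0,30,-50,0,0],[0,30,-50,0,0],[0,30,-50,0,0]]'
cat >> h.py <<'E'
def redbar2(im,cal,near,z=0.087):
    hsv=cv2.cvtColor(im,cv2.COLOR_RGB2HSV); m=comp(((hsv[...,0]<6)|(hsv[...,0]>174))&(hsv[...,1]>170)&(hsv[...,2]>110),near)
    v,u=np.nonzero(m)
    P=np.array([ray(cal,x,y,z) for x,y in zip(u,v)]); r=cv2.minAreaRect((P[:,:2]*1000).astype(np.float32))
    b=cv2.boxPoints(r); e=max([b[1]-b[0],b[2]-b[1]],key=np.linalg.norm)
    return np.array(r[0])/1000, np.array(r[1]), np.arctan2(e[1],e[0])
E
python3 - <<'E'
from h import *
ctrl.get_image('top')
for k in ('top','wrist'):
    cal=ctrl.calibration(k);im=ctrl.get_image(k)
    r=redbar2(im,cal,proj(cal,[.489,-.072,.087]));print(k,r)
    print(totool([*r[0],.0615]))
    if k=='wrist':print(proj(cal,[.489,-.072,.087]))
o=ctrl.get_obs();print(o['tool_pos'],R.from_rotvec(o['tool_rot']).as_matrix().round(3))
E
```

```text
t: 1.7
tool_pos: [0.4816, -0.0841, 0.1939]
tool_rot: [-3.138, -0.13, -0.001]
contact_force: [-0.8, -0.0, 0.8]
opening: 0.0855
top (array([0.91515668, 0.13901527]), array([39.33846283, 35.21938705]), np.float32(1.6485084e-05))
[ 451.21438482 -189.70035128  131.92003407]
wrist (array([ 0.48977832, -0.06718824]), array([67.26439667, 10.9320116 ]), np.float32(0.06747836))
[ 10.76394194 -18.89108977 132.22673847]
(np.float64(305.32134939152706), np.float64(175.20476233205497))
[ 0.4806     -0.08679875  0.19374157] [[ 0.997  0.079 -0.   ]
 [ 0.079 -0.997 -0.001]
 [-0.     0.001 -1.   ]]
```

```bash
python3 -m creep '[[0,8,-12,20,0],[0,8,-12,50,0],[0,8,-12,50,0],[0,8,-12,50,0]]'
python3 - <<'E'
from h import *
ctrl.get_image('top')
for k in ('wrist','wrist'):
    cal=ctrl.calibration(k);im=ctrl.get_image(k)
    r=redbar2(im,cal,proj(cal,[.489,-.068,.087]));print(k,r)
    print(totool([*r[0],.0615]),ctrl.get_obs()['tool_pos'])
cv2.imwrite('pics/w2.png',im[:,:,::-1])
E
```

```text
t: 2.18
tool_pos: [0.4861, -0.0741, 0.1422]
tool_rot: [-3.138, -0.123, 0.007]
contact_force: [-0.6, 0.6, 0.5]
opening: 0.0852
wrist (array([ 0.49329865, -0.06111692]), array([1.40221472e+01, 4.00841236e-06]), np.float32(0.06279622))
[  5.91347618 -13.08455451  83.71751156] [ 0.48830553 -0.07456444  0.14521995]
wrist (array([ 0.49014584, -0.06679582]), array([67.24907684, 11.02061367]), np.float32(0.07668728))
[ 1.79254652 -7.71838561 84.26299984] [ 0.48874391 -0.07454705  0.14576739]
```

View pics/w2.png

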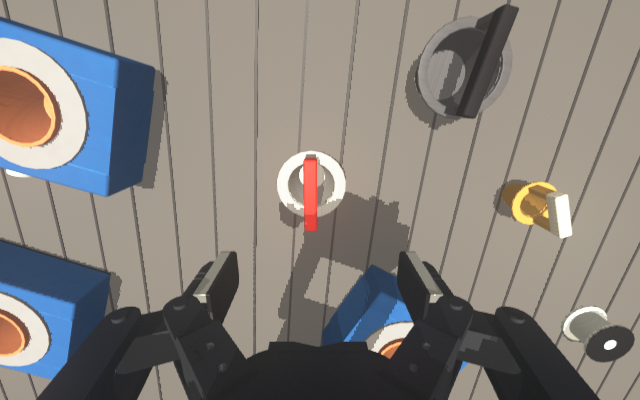

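Bar at (311,193) px, giving (0.490, -0.067), which agrees with the previous reading. Descending and gripping.

```bash
python3 -m creep '[[0,2,-8,30,0],[0,2,-8,55,0],[0,2,-8,72,0],[0,2,-8,80,0],[0,2,-8,83,0],[0,2,-8,83,0],[255,2,-8,83,0],[255,2,-8,83,0],[255,2,-8,83,0],[255,2,-8,83,0],[255,2,-8,83,0],[255,2,-8,83,0]]' 50
python3 - <<'E'
from h import *
o=ctrl.get_obs();print(o)
E
```

```text
t: 3.33
tool_pos: [0.4894, -0.0654, 0.0611]
tool_rot: [3.139, 0.125, 0.001]
contact_force: [-0.0, -1.2, -0.2]
opening: 0.0122
{'t': 3.3333, 'q': array([-2.83644487e-01, -1.44102118e-01,  2.03341400e+00, -2.09973898e-05,
        1.25178811e+00,  1.20731916e+00]), 'dq': array([ 6.73800172e-05,  3.91476590e-03,  2.36171145e-03,  2.27938704e-03,
       -1.29322857e-03, -1.97247282e-04]), 'effort': array([-8.02411203e-03, -2.78014362e+01, -3.41250336e+01, -1.81354208e-04,
       -3.49695205e-03, -5.42147814e-05]), 'tool_pos': array([ 0.48943411, -0.06539045,  0.06109956]), 'tool_rot': array([3.13891431e+00, 1.25370907e-01, 7.23727101e-04]), 'contact_force': array([-0.03876578, -1.21981857, -0.24364819]), 'wrist_torque': array([ 0.02918923, -0.02086023, -0.04484868]), 'opening': 0.012227631591527156}
```

```bash
python3 -m creep '[[255,0,0,-15,0],[255,0,0,-40,0],[255,0,0,-75,0],[255,0,0,-110,0],[255,10,-40,-115,0],[255,20,-80,-115,0],[255,30,-120,-115,0],[255,35,-150,-115,0],[255,39,-170,-115,0],[255,39,-172,-115,0],[255,39,-172,-115,0],[255,39,-172,-115,0]]'
python3 - <<'E'
from h import *
ctrl.get_image('top');ctrl.get_image('top')
o=ctrl.get_obs();print(o['tool_pos'],o['tool_rot'],o['opening'],o['contact_force'])
for k in ('top','wrist'):
    cal=ctrl.calibration(k);im=ctrl.get_image(k)
    p=proj(cal,[.545,.189,.075]);print(k,p)
    try:
        r=well(im,cal,p);print(r)
    except Exception as e: print(e)
cv2.imwrite('pics/w3.png',im[:,:,::-1])
E
```

```text
t: 4.33
tool_pos: [0.5143, 0.1087, 0.1757]
tool_rot: [3.139, 0.125, -0.001]
contact_force: [-0.6, -0.2, 0.6]
opening: -0.0003
[0.51442892 0.10813198 0.17573988] [ 3.13883029e+00  1.23025736e-01 -1.46037063e-04] -0.00011013583288305104 [-0.09072741  0.66189302 -0.70941758]
top (np.float64(204.4266413196911), np.float64(179.19916394733312))
((374.3875427246094, 221.8809356689453), (219.63180541992188, 732.5713500976562), 92.37671661376953)
wrist (np.float64(240.45727652733012), np.float64(150.18787280068204))
((545.798828125, 189.94720458984375), (64.51696014404297, 65.5128402709961), 10.30034351348877)
```

View pics/w3.png

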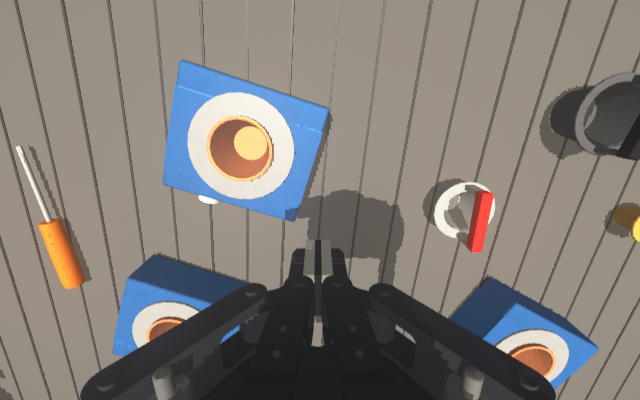

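The grip slipped: the fingers are shut on nothing, and the crucible is still standing upright at (466,210) px. The well reads (0.5455, 0.190) in both views. I'll re-measure, regrip harder and lift slowly.

```bash
python3 -m creep '[[0,-39,150,0,0],[0,-39,150,0,0],[0,-39,150,0,0],[0,-39,150,0,0],[0,-39,150,0,0],[0,-39,150,0,0],[0,-39,150,0,0]]'
python3 - <<'E'
from h import *
for k in ('wrist','wrist'):
    ctrl.get_image('wrist')
    cal=ctrl.calibration(k);im=ctrl.get_image(k)
    r=redbar2(im,cal,proj(cal,[.489,-.068,.087]));print(k,r)
    print(totool([*r[0],.0615]),ctrl.get_obs()['tool_pos'],R.from_rotvec(ctrl.get_obs()['tool_rot']).as_matrix()[:2,0])
cv2.imwrite('pics/w4.png',im[:,:,::-1])
E
```

```text
t: 5.12
tool_pos: [0.4875, -0.0438, 0.1759]
tool_rot: [-3.139, -0.123, -0.0]
contact_force: [-0.1, -0.0, 0.2]
opening: 0.083
wrist (array([ 0.48987433, -0.06651761]), array([67.18213654, 11.41400528]), np.float32(0.07944421))
[  0.36946128  23.82609358 114.2994244 ] [ 0.48758724 -0.04283175  0.17580629] [0.99675622 0.08048003]
wrist (array([ 0.48761389, -0.06689131]), array([62.28820038, 11.34476089]), np.float32(0.08021027))
[ -1.98482553  24.28716    114.26397449] [ 0.48762547 -0.04254252  0.1757681 ] [0.99669222 0.08126877]
```

View pics/w4.png

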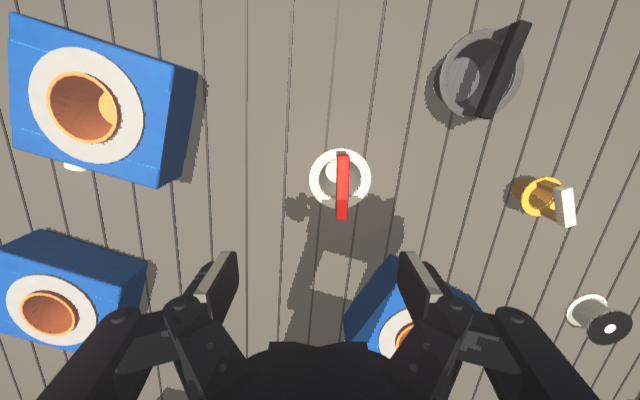

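```bash
python3 -m creep '[[0,0,24,35,0],[0,0,24,70,0],[0,0,24,95,0],[0,0,24,108,0],[0,0,24,114,0],[0,0,24,117,0],[0,0,24,117,0],[255,0,24,117,0],[255,0,24,117,0],[255,0,24,117,0],[255,0,24,117,0],[255,0,24,117,0]]' 110
python3 -m creep '[[255,0,0,0,0],[255,0,0,0,0],[255,0,0,0,0],[255,0,0,-1,0],[255,0,0,-2,0],[255,0,0,-4,0],[255,0,0,-6,0],[255,0,0,-9,0],[255,0,0,-12,0]]' 110
```

```text
t: 6.32
tool_pos: [0.4898, -0.0675, 0.0594]
tool_rot: [3.139, 0.125, 0.002]
contact_force: [-0.7, -1.1, -0.0]
opening: 0.0257
t: 7.07
tool_pos: [0.4894, -0.0673, 0.0711]
tool_rot: [3.139, 0.125, 0.0]
contact_force: [-0.1, 0.2, 0.7]
opening: -0.0001
```

Run:
```python
from h import *
a=ctrl.get_image('scene');cal=ctrl.calibration('scene');p=proj(cal,[.49,-.067,.08]);print(p)
x,y=int(p[0])-60,int(p[1])-60
b=ctrl.get_image('wrist')
s=cv2.resize(a[y:y+120,x:x+120],(400,400),interpolation=2)
w=cv2.resize(b[100:350,180:430],(400,400),interpolation=2)
cv2.imwrite('pics/s5.png',np.hstack([s,w])[:,:,::-1]);print(ctrl.get_obs()['opening'])
```

```text
(np.float64(296.07667582647804), np.float64(199.2614493088929))
-0.00012050689515388941
```

View pics/s5.png

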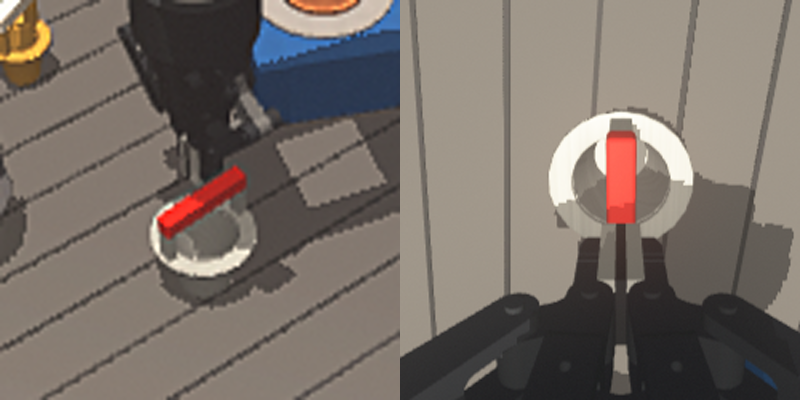

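Run:
```python
from h import *
o=ctrl.get_obs();p=o['tool_pos'];Rt=R.from_rotvec(o['tool_rot']).as_matrix()
for k in ('wrist','scene','top'):
    cal=ctrl.calibration(k);c=-np.array(cal['R']).T@cal['t']
    print(k,'cam',c.round(3),'fwd',np.array(cal['R'])[2].round(3),'TCP px',np.round(proj(cal,p),1),'grip pt',np.round(proj(cal,p-Rt[:,2]*.0187),1),
     'bar ends',[np.round(proj(cal,[.4899+s*.034,-.0667+s*.0027,.087])) for s in (-1,1)], 'x-40',np.round(proj(cal,p-[.04,0,0]),1))
```

```text
wrist cam [ 0.571 -0.06   0.252] fwd [-0.317 -0.026 -0.948] TCP px [318.6 225.2] grip pt [318.7 237.3] bar ends [array([317., 280.]), array([317., 185.])] x-40 [314.3 273.8]
scene cam [0.853 0.467 0.841] fwd [-0.393 -0.511 -0.764] TCP px [296.  201.6] grip pt [295.8 196. ] bar ends [array([308., 189.]), array([284., 205.])] x-40 [310.6 193.3]
top cam [ 0.385 -0.037  1.063] fwd [ 0.098  0.    -0.995] TCP px [324.3 202.9] grip pt [324.6 202. ] bar ends [array([326., 218.]), array([323., 186.])] x-40 [324.7 221.5]
```

The shut tips show at (317,240) px in the wrist view, against a predicted TCP at (319,225). So the fingertips don't seem to be where the stated TCP puts them. I'll rise clear and check this with the TCP projected into two views.

```bash
python3 -m creep '[[255,0,0,-20,0],[255,0,0,-50,0],[255,0,0,-60,0],[255,0,0,-60,0],[255,0,0,-60,0]]'
python3 - <<'E'
from h import *
o=ctrl.get_obs();p=o['tool_pos'];Rt=R.from_rotvec(o['tool_rot']).as_matrix();out=[]
print(p,ctrl.calibration('wrist')['fx'])
for k,w in (('scene',100),('wrist',100)):
    ctrl.get_image(k);cal=ctrl.calibration(k);im=ctrl.get_image(k).copy();q=proj(cal,p);x,y=int(q[0])-w//2,int(q[1])-w//2
    print(k,x,y)
    s=400/w;c=cv2.resize(im[y:y+w,x:x+w],(400,400),interpolation=2)
    for d,col in ((0,(0,255,0)),(.0187,(255,255,0)),(.04,(255,0,255))):
        a=np.array(proj(cal,p-Rt[:,2]*d)); cv2.circle(c,tuple(int(t) for t in (a-[x,y]+.5)*s),4,col,2)
    out.append(c)
cv2.imwrite('pics/s6.png',np.hstack(out)[:,:,::-1])
E
```

```text
t: 7.58
tool_pos: [0.4898, -0.0674, 0.131]
tool_rot: [3.139, 0.125, 0.002]
contact_force: [0.3, 1.0, 0.1]
opening: -0.0003
[ 0.48976935 -0.06744554  0.13098484] 279.15637260131854
scene 245 133
wrist 269 174
```

View pics/s6.png

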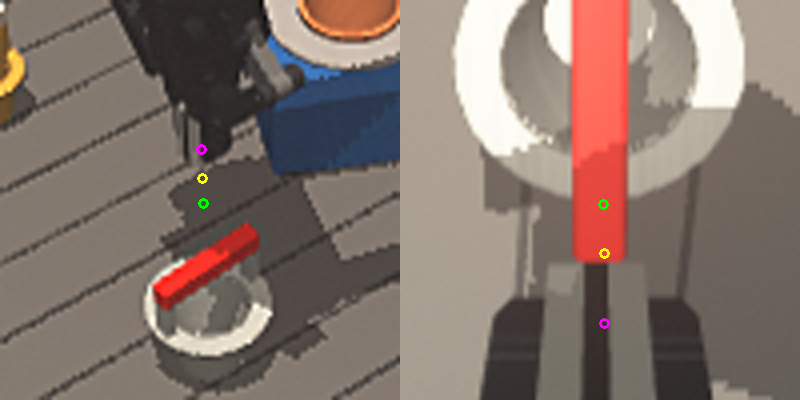

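Both views put the real fingertips about 30 mm behind the stated TCP. In the wrist panel the tips end at (600,262) against the TCP mark at (603,204). In the scene panel they end at (195,163) against (203,203). Both grasps closed just above the bar, so I'll descend 30 mm deeper with open jaws and watch the force.

```bash
python3 -m creep '[[0,0,0,5,0],[0,0,0,15,0],[0,0,0,25,0],[0,0,0,35,0],[0,0,0,45,0],[0,0,0,55,0],[0,0,0,65,0],[0,0,0,75,0],[0,0,0,83,0],[0,0,0,90,0],[0,0,0,95,0],[0,0,0,99,0]]' 70
python3 -m creep '[[255,0,0,0,0],[255,0,0,0,0],[255,0,0,0,0],[255,0,0,0,0],[255,0,0,0,0],[255,0,0,0,0],[255,0,0,0,0],[255,0,0,0,0],[255,0,0,0,0]]' 70
```

```text
t: 8.78
tool_pos: [0.4893, -0.0673, 0.0312]
tool_rot: [-3.139, -0.125, 0.001]
contact_force: [-0.3, 0.4, 0.1]
opening: 0.0853
t: 9.53
tool_pos: [0.49, -0.0676, 0.0324]
tool_rot: [3.139, 0.125, 0.002]
contact_force: [0.8, -0.5, 2.6]
opening: 0.01
```

```bash
python3 -m creep '[[255,0,0,-2,0],[255,0,0,-5,0],[255,0,0,-10,0],[255,0,0,-18,0],[255,0,0,-30,0],[255,0,0,-30,0]]'
python3 - <<'E'
from h import *
o=ctrl.get_obs();p=o['tool_pos'];out=[];print(o)
for k,w in (('scene',120),('wrist',200)):
    cal=ctrl.calibration(k);im=ctrl.get_image(k);q=proj(cal,p);x,y=int(q[0])-w//2,int(q[1])-w//2
    out.append(cv2.resize(im[y:y+w,x:x+w],(400,400),interpolation=2));print(x,y)
cv2.imwrite('pics/s7.png',np.hstack(out)[:,:,::-1])
E
```

```text
t: 10.03
tool_pos: [0.4914, -0.0679, 0.065]
tool_rot: [3.137, 0.125, 0.007]
contact_force: [1.9, 0.2, -2.7]
opening: 0.0101
{'t': 10.0333, 'q': array([-2.87410541e-01, -1.46836553e-01,  2.02874105e+00,  2.79338999e-05,
        1.25468609e+00,  1.20348853e+00]), 'dq': array([-0.00128935,  0.01358692,  0.00636744, -0.0025523 , -0.04029038,
        0.00124836]), 'effort': array([ 1.21998894e-01, -2.73933238e+01, -3.27058339e+01, -7.74340820e-03,
        4.41712076e-01,  3.09188238e-05]), 'tool_pos': array([ 0.49144094, -0.06788488,  0.0650107 ]), 'tool_rot': array([3.13749592, 0.12539183, 0.00744962]), 'contact_force': array([ 1.85203251,  0.23752652, -2.66138669]), 'wrist_torque': array([-0.01152405, -0.0705894 , -0.04122927]), 'opening': 0.010065723309362519}
235 143
218 125
```

View pics/s7.png

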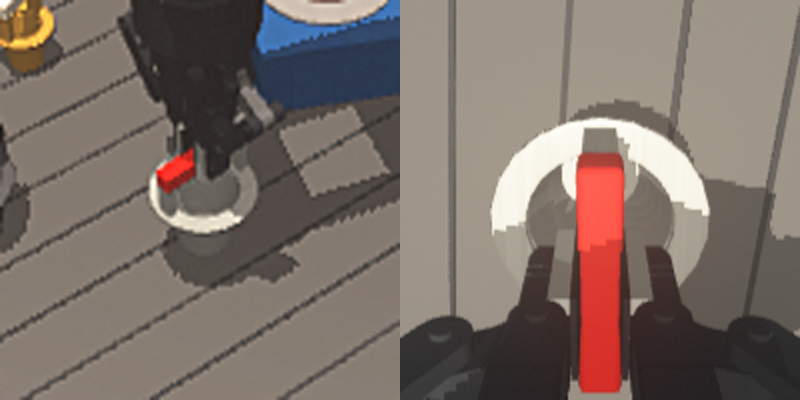

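The crucible is lifted and upright in the jaws: load -2.7 N, opening 10 mm, red bar between the pads in the wrist panel. Raising it and carrying it over the well.

```bash
python3 -m creep '[[255,0,0,-15,0],[255,0,0,-40,0],[255,0,0,-65,0],[255,0,0,-80,0],[255,5,-15,-80,0],[255,13,-40,-80,0],[255,20,-65,-80,0],[255,28,-90,-80,0],[255,36,-115,-80,0],[255,43,-140,-80,0],[255,50,-165,-80,0],[255,57,-188,-80,0]]'
python3 -m creep '[[255,6,-22,0,0],[255,12,-40,0,0],[255,16,-54,0,0],[255,18,-62,0,0],[255,19,-64,0,0],[255,19,-64,0,0],[255,19,-64,0,0],[255,19,-64,0,0]]'
python3 - <<'E'
from h import *
ctrl.get_image('wrist')
o=ctrl.get_obs();cal=ctrl.calibration('wrist');im=ctrl.get_image('wrist');print(o['tool_pos'],o['tool_rot'],o['contact_force'],o['opening'])
p=o['tool_pos'];z=p[2]-.0324+.087
for z_ in (z-.003,z,z+.003):print(redbar2(im,cal,proj(cal,[p[0],p[1],z_]),z_))
cv2.imwrite('pics/w8.png',im[:,:,::-1])
E
```

```text
t: 11.13
tool_pos: [0.5309, 0.1261, 0.1412]
tool_rot: [-3.139, -0.126, 0.002]
contact_force: [0.1, -0.2, -3.4]
opening: 0.0103
t: 11.8
tool_pos: [0.545, 0.189, 0.1417]
tool_rot: [3.139, 0.124, -0.0]
contact_force: [-0.3, -0.4, -3.4]
opening: 0.0098
[0.54508078 0.18902439 0.14182134] [ 3.13885310e+00  1.23558607e-01 -7.64539053e-05] [ 0.60818165 -0.08162409 -2.93212663] 0.010220179034502175
(array([0.54344946, 0.18944984]), array([68.51327515, 11.71759129]), np.float32(0.08663226))
(array([0.54538312, 0.18960553]), array([66.91724396, 11.4446249 ]), np.float32(0.08663191))
(array([0.54731689, 0.18976117]), array([65.32124329, 11.17168236]), np.float32(0.0866323))
```

View pics/w8.png

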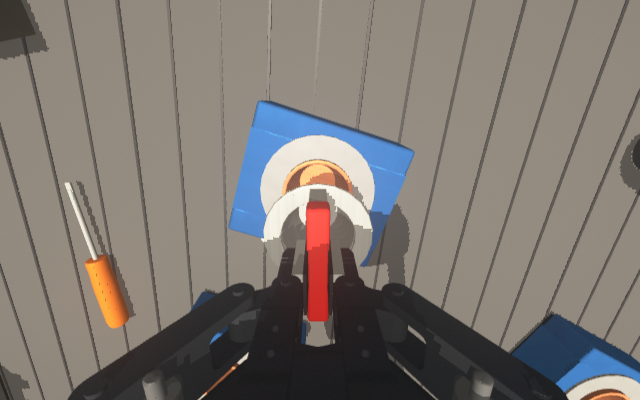

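The crucible hangs above the far pot, with its bar axis at (0.5454, 0.1896) against the well at (0.5455, 0.1898). Lowering it.

```bash
python3 -m creep '[[255,0,0,10,0],[255,0,0,20,0],[255,0,0,30,0],[255,0,0,38,0],[255,0,0,45,0],[255,0,0,51,0],[255,0,0,56,0],[255,0,0,60,0],[255,0,0,64,0],[255,0,0,67,0],[255,0,0,70,0],[255,0,0,70,0]]'
```

```text
t: 12.9
tool_pos: [0.5448, 0.1899, 0.0712]
tool_rot: [3.139, 0.125, -0.001]
contact_force: [0.1, -0.2, -3.5]
opening: 0.0102
```

```bash
python3 -m creep '[[255,0,0,2,0],[255,0,0,4,0],[255,0,0,5,0],[255,0,0,6,0],[255,0,0,7,0],[255,0,0,8,0],[255,0,0,8,0],[255,0,0,8,0]]'
```

```text
t: 13.57
tool_pos: [0.5451, 0.19, 0.0638]
tool_rot: [-3.139, -0.125, 0.0]
contact_force: [-0.6, 0.2, -2.8]
opening: 0.0099
```

```bash
python3 -m creep '[[255,0,0,0.5,0],[255,0,0,1,0],[255,0,0,1.5,0],[255,0,0,2,0],[255,0,0,2,0],[255,0,0,2,0]]'
```

```text
t: 14.07
tool_pos: [0.5453, 0.19, 0.0624]
tool_rot: [-3.139, -0.125, -0.0]
contact_force: [-1.7, -0.9, 1.7]
opening: 0.0101
```

It seats at the expected height (TCP 0.0624), with the force going from -3 N to +1.7 N. Releasing and rising.

```bash
python3 -m creep '[[0,0,0,0,0],[0,0,0,0,0],[0,0,0,0,0],[0,0,0,0,0],[0,0,0,0,0],[0,0,0,0,0],[0,0,0,0,0],[0,0,0,0,0]]'
python3 -m creep '[[0,0,0,-5,0],[0,0,0,-15,0],[0,0,0,-30,0],[0,0,0,-60,0],[0,0,0,-90,0],[0,-25,20,-110,0],[0,-60,20,-120,0],[0,-90,20,-120,0],[0,-90,20,-120,0],[0,-90,20,-120,0]]'
python3 - <<'E'
from h import *
o=ctrl.get_obs();print(o['tool_pos'],o['opening'],o['contact_force'])
a=ctrl.get_image('scene');b=ctrl.get_image('wrist');cal=ctrl.calibration('wrist');calS=ctrl.calibration('scene')
q=proj(cal,[.5455,.19,.117]);s=proj(calS,[.5455,.19,.1]);print(q,s)
for z in (.115,.117,.119): print(redbar2(b,cal,q,z))
x,y=int(s[0])-70,int(s[1])-70;x2,y2=max(0,min(440,int(q[0])-100)),max(0,min(200,int(q[1])-100))
cv2.imwrite('pics/f.png',np.hstack([cv2.resize(a[y:y+140,x:x+140],(400,400),interpolation=2),cv2.resize(b[y2:y2+200,x2:x2+200],(400,400),interpolation=2)])[:,:,::-1])
for n in ('large_crucible','small_crucible'):
  ctrl.get_image('top'); print(n,[(round(d['conf'],2),d['rect']) for d in ctrl.boxes_of('top',n)][:2])
E
```

```text
t: 14.73
tool_pos: [0.5451, 0.19, 0.0618]
tool_rot: [-3.139, -0.125, -0.0]
contact_force: [0.5, -0.1, -0.0]
opening: 0.0853
t: 15.57
tool_pos: [0.4566, 0.1629, 0.1831]
tool_rot: [-3.139, -0.126, -0.004]
contact_force: [0.2, 1.0, -0.2]
opening: 0.0857
[0.4566059  0.16285711 0.18312386] 0.0856978398654733 [ 0.19742995  0.971012   -0.1809272 ]
(np.float64(294.26751540672245), np.float64(93.08664829411973)) (np.float64(354.32462614193616), np.float64(292.89100377936757))Traceback (most recent call last):
  File "<stdin>", line 5, in <module>
  File "h.py", line 35, in redbar2
    hsv=cv2.cvtColor(im,cv2.COLOR_RGB2HSV); m=comp(((hsv[...,0]<6)|(hsv[...,0]>174))&(hsv[...,1]>170)&(hsv[...,2]>110),near)
                                              ~~~~^^^^^^^^^^^^^^^^^^^^^^^^^^^^^^^^^^^^^^^^^^^^^^^^^^^^^^^^^^^^^^^^^^^^^^^^^^
  File "h.py", line 17, in comp
    i=1+np.argmin([np.hypot(*(c[k]-near))-(0 if st[k,4]>15 else -1e4) for k in range(1,n)])
        ~~~~~~~~~^^^^^^^^^^^^^^^^^^^^^^^^^^^^^^^^^^^^^^^^^^^^^^^^^^^^^^^^^^^^^^^^^^^^^^^^^^
    return _wrapfunc(a, 'argmin', axis=axis, out=out, **kwds)
    return _wrapit(obj, method, *args, **kwds)
    result = getattr(arr, method)(*args, **kwds)
ValueError: attempt to get argmin of an empty sequence
```

Run:
```python
from h import *
a=ctrl.get_image('scene');b=ctrl.get_image('wrist');cal=ctrl.calibration('wrist');calS=ctrl.calibration('scene')
c=ctrl.get_image('top')
q=proj(cal,[.5455,.19,.117]);s=proj(calS,[.5455,.19,.1])
hsv=cv2.cvtColor(b,cv2.COLOR_RGB2HSV);print(b[int(q[1]),int(q[0])],hsv[int(q[1]),int(q[0])])
x,y=int(s[0])-70,int(s[1])-70
cv2.imwrite('pics/g.png',np.vstack([np.hstack([cv2.resize(a[y:y+140,x:x+140],(400,300),interpolation=2),cv2.resize(b[:240,:],(400,300),interpolation=2)]),np.hstack([cv2.resize(c,(400,300)),cv2.resize(a,(400,300))])])[:,:,::-1])
for n in ('large_crucible','small_crucible'):
  print(n,[(round(d['conf'],2),d['rect']) for d in ctrl.boxes_of('top',n)][:2])
```

```text
[254 141 125] [  4 130 254]
large_crucible [(0.9, [363.0, 126.4, 41.2, 46.1])]
small_crucible [(0.84, [426.3, 193.8, 21.8, 20.9])]
```

View pics/g.png

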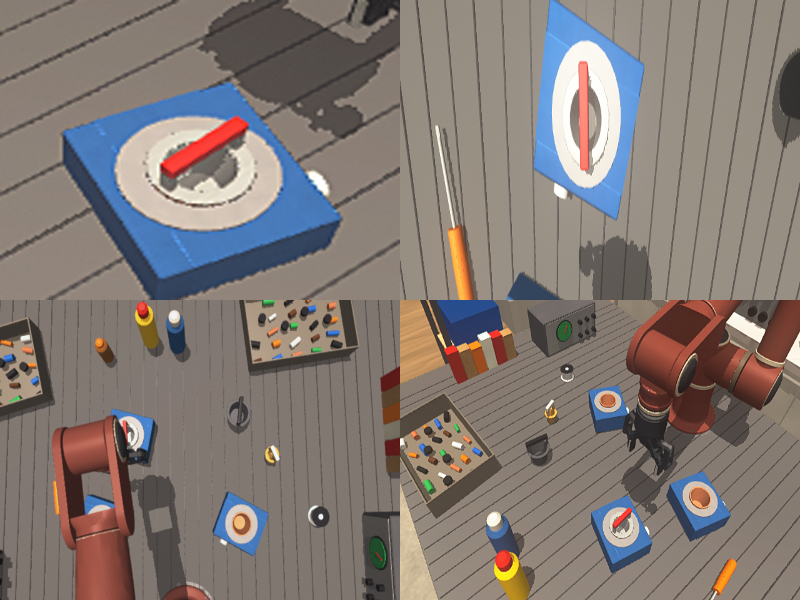

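The picture shows the crucible seated upright in the far pot with its flange flush on the rim. The other two crucibles stand in place, and the arm is clear. One last number check, then I'll hand in.

```bash
sed -i 's/hsv\[...,1\]>170/hsv[...,1]>110/' h.py
python3 - <<'E'
from h import *
b=ctrl.get_image('wrist');cal=ctrl.calibration('wrist')
print(redbar2(b,cal,proj(cal,[.5455,.19,.117]),.117)); o=ctrl.get_obs();print(o['t'],o['contact_force'])
print(ctrl.finish_job())
E
```

```text
(array([0.54423975, 0.19026918]), array([66.31962585, 12.18078518]), np.float32(0.08058))
15.9667 [ 0.17387371  0.11089429 -0.36317002]
the job is handed in; nothing more can be done
None
```

The steel crucible with the red bar is seated in the copper well of the farthest blue pot and released. I handed the job in at about 16 s.

**Seating:** I lowered it slowly until the rim took its weight. The force went from -3 N to +1.7 N at the height expected for fully home.

**Last checks:**
- The final picture shows it upright with its flange flush on the rim.
- The bar's axis measured (0.544, 0.190) at its home height, about 1 mm from the measured well centre.
- The arm was clear and touching nothing.
- The large and small crucibles were found where they stood at the start, within about 3 px.

**What went wrong:**
- **Missed grasps:** The first two grasps closed on nothing, just above the bar. The real fingertips sit about 30 mm short of the stated TCP, so the third grasp went 30 mm deeper and held.
- **Final bar check:** The first run of it failed because the colour threshold missed the brightly lit bar. I loosened the threshold and reran it.

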